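# Tip the new drawer knobs out of the green-lidded box

## Task

Tip the two drawer knobs out of the green-lidded box into the white tray in front of it: first, with the box still level, swing its green lid fully back past the catch so that it stays open, then tip the box right over to its stop (the peg on its side is the handle) and leave it tipped, lid still back and both knobs lying in the tray. Leave the orange-lidded box alone.

Things in the scene. Friction and masses are not known exactly. Their poses are not given: they have to be found in the camera images.
- stand: fixed plywood stand of the green-lidded box (an orange twin stands beside it). Origin on the table under the level box's centre; +x to the box's back (lid hinge), -x the way it tips and where the tray lies, z up. Wooden box, level: x -45..45, y -45..45, z 90..150 mm, walls 5; it pivots about y at x -30, z 90 mm between cheeks (outer faces y +-57, tops z 104 mm)
- tray (a point): centre of the grey floor of the white tray, part of the stand (x -155, z 8 mm in its frame); inside 168 x 108 mm along the stand's x and y; walls to z 46 mm, 26 mm next to the box
- box (a joint): tipping angle of the wooden box: 0 level (at the start), grows as it tips to the stand's -x, stop at 1.9 rad. Slight friction: let go under about 0.7 rad it falls back level, over about 1.2 rad it falls on to the stop and stays there, in between it stays. The knobs roll out from about 1.65 rad
- lid (a joint): angle of the flat green lid (90 x 90 x 5 mm) to its box: 0 shut (at the start), grows as it swings up and back, stop at 2.3 rad. Hinge along y on the back top edge (level box: x 45, z 150 mm in the stand's frame). A snap spring pulls it shut below about 1.7 rad and open to the stop above; lifting takes about 3 N at its peg; it stays back while the box is tipped
- knob_lid_peg (a point): grip point of the lid's green peg, a round bar 10 mm thick along the stand's y, standing 70 mm out from the lid's -y edge; on its axis, 50 mm out from the edge, 65 mm from the hinge line (lid shut: x -20, y -95, z 155 mm in the stand's frame); free all round
- knob_box_peg (a point): grip point of the box's dark wooden peg, a round bar 10 mm thick along the stand's y, standing 75 mm out from the box's +y side; on its axis, 55 mm out from the side, 64 mm from the pivot (level box: x 20, y 100, z 130 mm in the stand's frame); free all round
- knob_a: beech ball knob, 32 mm across, about 14 g, loose in the box; origin at its centre
- knob_b: second beech ball knob, the same
- other_lid_peg (a point): grip point of the orange peg on the orange lid of the twin box, which stays shut and level: placed and sized as on the green one

How it is judged:
By the outcome, as a careful person would: the job done as asked, in the order asked, and still so for the second after the job is handed in, with the robot touching nothing.
It also fails if it takes over 56 s, if anything falls off the work surface, if the arm or the gripper's body presses on something with over 40 N, if the wrist force passes 120 N, or if a joint passes its speed limit or range.

## Robot

A 6-joint arm with a two-finger parallel gripper is mounted at the origin on the work surface. World frame = base frame: x ahead of the robot, y to its left, z up, the work surface at z = 0. Lengths are in m, angles in rad, forces in N, time in s.
With the tool pointing down it reaches from about 0.275 to 0.85 m from the base axis. Payload 5.2 kg.
Tool frame: the origin (TCP) lies between the finger pads; the fingertips stand 19 mm ahead of it and the grasp point (between the pads) is the TCP (tips_ahead is the distance from the TCP to the fingertips, in m); z points along the fingers, y is the direction in which the jaws open and shut (so a half turn about z gives the same grasp; the last joint's range is limited). The gripper opens to 85 mm and grips with 20 to 120 N. Pads are 22 mm wide; open, the fingers measure 114 mm over their backs; the gripper's body (76 mm by 85 mm) begins 54 mm behind the grasp point. The pads swing forward as they close: fully open they stand 13 mm farther back than shut.
Start: joints at [1.102, 0.259, 1.535, -0, 1.348, -0.203], TCP at [0.144, 0.531, 0.25] pointing down, gripper open.
Joint ranges: [-3.14, 3.14], [-0.91, 2.08], [0.19, 2.58], [-1.22, 4.36], [0.22, 2.71], [-3.12, 3.12]. Speed limits (rad/s): [2.57, 2.57, 3.14, 3.14, 3.14, 3.14].

## Interface

Orientations are given as a unit quaternion [x, y, z, w].
In Python, from bench import state, snapshot, camera_params, sign_off, tips_ahead gives the robot as it stands. The module is installed in compiled form; this text tells all that it offers.
- The arm moves only by the tool send_rows, never from a script. Its argument "moves" is a list of rows, each an object with "delta_pos": the shift along the tool's x, y, z in m, a list of three; "twist": the turn, a rotation vector about the tool's x, y, z in degrees, a list of three; "gripper": the closure, from -1 (fully open) to 1 (shut). A call has 1 to 10 rows; each row shifts and turns the pose as measured when the row begins, along the tool's axes as they then stand; what a row does not reach is not made up. A row lasts 1/10 s, in which the tool goes at most 50 mm and 8.59 degrees, less where a joint would pass 70% of its speed; a pose out of reach is approached as far as the arm can. A call with a gripper value outside its range is refused whole. The fingers move at their own pace and stop on an object; "grip_force" is the grip in N (left out, the last holds). Time passes only in rows, so rows that do not move let the fingers close. It gives the time, the measured TCP pose, the force and the opening at its end, in the units of the state.
- state(): the state, without advancing time (a new reading comes with each control period).
- snapshot(name): name is "side" or "top"; returns the picture (420x560x3 uint8, red, green, blue); there is no depth.
- camera_params(name): a dict with "fovy" (degrees; the focal length in pixels is half the picture's height over the tangent of half this angle, whatever the lens; pixels are square), "cx", "cy" (the principal point, pixels), "rvec" (rotation vector, rad) and "tvec" (3), from world to camera coordinates, as OpenCV has them. Camera axes: x right, y down, z forward; pixel columns grow to the right and rows downward; lengths in m; the calibration is good to about 2 mm. A picture is of the moment at which its call begins. camera_params takes no time and is no camera call.
- sign_off(): hands the job in, once; it reports no verdict.
The state is a dict: "t": time; "joint_pos": joint angles; "joint_vel": joint speeds; "tau": joint torques, N m; "tool_pos": TCP position; "tcp_rot": TCP orientation; "contact_force": force on the tool from outside, world axes, zero at the start; "moment": the same for the moment, N m; "gripper_width": opening from 0.0 (shut) to 1.0 (fully open).
Only numpy, scipy, OpenCV 4.12 (cv2) and the standard library are available. Lean on these libraries where they do the work, as an engineer would, in place of code of your own. Each camera call takes 0.05 s, during which the arm holds its last target. There are 200 camera calls.

## Working session

There is one attempt and no reset: what is moved stays moved. The work goes in short steps, Python scripts to look and compute and a tool call to move; the robot and the scene stay as the last step left them, time stands still between calls to the robot, and variables do not carry over. Pictures are saved under pics/ and viewed, about 8 in all and at most 12, crops included, and the job is handed in when it is done.

Besides the shell and the picture viewer there is one more tool, called after "Call:" as a command line: name --argument value ..., lists and objects as JSON in quotes. send_rows: Moves the arm, as the interface text tells. Its arguments: {"type":"object","properties":{"moves":{"type":"array","items":{"type":"object","properties":{"delta_pos":{"type":"array","items":{"type":"number"}},"twist":{"type":"array","items":{"type":"number"}},"gripper":{"type":"number"}}}},"grip_force":{"type":"number"}},"required":["moves"]}

```bash
mkdir -p pics; python3 - <<'E'
from bench import *
import cv2
for n in("side","top"):
    im=snapshot(n); cv2.imwrite(f"pics/{n}0.png",im[:,:,::-1]); print(n,camera_params(n))
print(state())
E
```

```text
side {'fovy': 52.13336186729239, 'cx': 281.39491006345213, 'cy': 208.89886443740585, 'rvec': array([ 0.32595545, -2.6117157 ,  1.4570884 ]), 'tvec': array([0.47892783, 0.18202327, 0.81059864])}
top {'fovy': 57.083232845389716, 'cx': 284.9756057472815, 'cy': 213.45377477511033, 'rvec': array([ 2.14311588, -2.10599695,  0.19005119]), 'tvec': array([-0.01229579,  0.51459128,  0.84243839])}
{'t': 0.1, 'joint_pos': array([ 1.10220465e+00,  2.59288341e-01,  1.53597560e+00,  2.79327376e-05,
        1.34802718e+00, -2.02809291e-01]), 'joint_vel': array([ 0.00087477, -0.00393455, -0.0020957 ,  0.0001709 ,  0.00070148,
       -0.00010203]), 'tau': array([ 1.57673825e-03, -4.46973825e+01, -2.91250294e+01, -3.30572821e-04,
        6.43942112e-03, -6.60285181e-06]), 'tool_pos': array([0.14423114, 0.53028539, 0.24954722]), 'tcp_rot': array([ 1.32503414e-01,  9.91182185e-01, -7.97346394e-04, -2.92623247e-04]), 'contact_force': array([ 0.09089197, -0.86362037,  1.16850232]), 'moment': array([-0.02092305, -0.00862882, -0.00568604]), 'gripper_width': 0.9981909121978318}
```

View pics/top0.png

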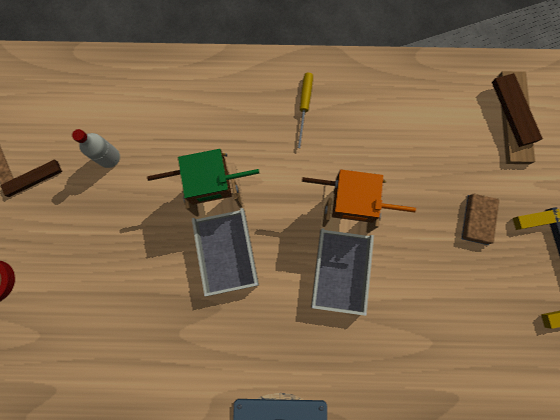

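View pics/side0.png

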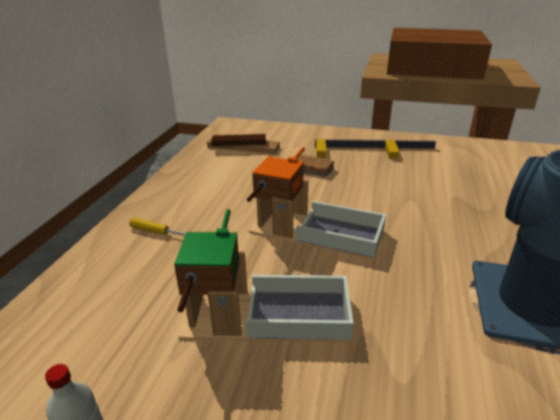

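The top view shows the green-lidded box near (205,175), with its lid peg pointing right to (258,172), its box peg pointing left to (150,178) and its tray below at (225,252). The orange twin is at (358,195). In the side view the green box is at (208,260).

```bash
cat > h.py <<'E'
import numpy as np, cv2
from bench import *
def cam(n):
    p=camera_params(n); f=210/np.tan(np.radians(p['fovy']/2))
    K=np.array([[f,0,p['cx']],[0,f,p['cy']],[0,0,1]]); R=cv2.Rodrigues(np.array(p['rvec']))[0]
    return K,R,np.array(p['tvec'])
def ray(n,uv,z):
    K,R,t=cam(n); uv=np.atleast_2d(uv).astype(float)
    d=(np.c_[uv,np.ones(len(uv))]@np.linalg.inv(K).T)@R; c=-R.T@t
    return c+d*((z-c[2])/d[:,2])[:,None]
def proj(n,P):
    K,R,t=cam(n); q=(np.atleast_2d(P)@R.T+t)@K.T; return q[:,:2]/q[:,2:]
def stand(P,o,yaw):
    c,s=np.cos(yaw),np.sin(yaw); P=np.atleast_2d(P); return np.c_[o[0]+c*P[:,0]-s*P[:,1],o[1]+s*P[:,0]+c*P[:,1],P[:,2]]
def big(m):
    c=max(cv2.findContours(m.astype(np.uint8),0,1)[0],key=cv2.contourArea); return c
E
python3 - <<'E'
from h import *
im=cv2.imread('pics/top0.png'); hsv=cv2.cvtColor(im,40)
for nm,lo,hi in(("green",(45,80,30),(80,255,255)),("orange",(5,225,100),(14,255,255))):
    m=cv2.inRange(hsv,lo,hi)
    sq=cv2.morphologyEx(m,2,np.ones((15,15)))
    r=cv2.minAreaRect(big(sq)); b=cv2.boxPoints(r)
    w=ray("top",b,.155); c=w.mean(0); print(nm,r,c,'sides',np.linalg.norm(w-np.roll(w,1,0),axis=1))
    e=[np.degrees(np.arctan2(*(w[(i+1)%4]-w[i])[[1,0]])) for i in range(4)]; print(' edges deg',np.round(e,1))
    peg=cv2.subtract(m,cv2.dilate(sq,np.ones((5,5)))); pc=big(peg)[:,0]; print(' peg',pc.min(0),pc.max(0),ray("top",pc.mean(0),.155))
# tray
E
```

```text
green ((202.29730224609375, 172.78378295898438), (41.75734329223633, 44.05892562866211), 80.53767395019531) [0.5775136  0.16791907 0.155     ] sides [0.08958371 0.09117623 0.08983473 0.08937414]
 edges deg [ -79.1 -168.3  100.8   12.9]
 peg [226 169] [258 179] [[0.57600728 0.08649753 0.155     ]]
orange ((357.0, 196.5), (33.0, 32.0), 90.0) [ 0.53273041 -0.14974331  0.155     ] sides [0.06885094 0.06559954 0.06887463 0.06456906]
 edges deg [-89.  178.7  91.   -0.5]
 peg [338 170] [414 210] [[ 0.54431299 -0.18707732  0.155     ]]
```

```bash
python3 - <<'E'
from h import *
o=(.5775,.168); yaw=np.radians(11.4)
L=lambda *a:np.array(a,float)/1000
segs=[]
lid=L((45,45,155),(45,-45,155),(-45,-45,155),(-45,45,155)); tf=L((-71,54,46),(-71,-54,46),(-239,-54,46),(-239,54,46))
outs=[]
for n in("top","side"):
    im=cv2.imread(f'pics/{n}0.png'); im=cv2.resize(im,None,fx=3,fy=3,interpolation=2)
    for q,c in((lid,(255,0,255)),(tf,(255,255,0))):
        p=(proj(n,stand(q,o,yaw))*3+1).astype(int); cv2.polylines(im,[p],True,c,1)
    for a,b in((( -20,-45,155),(-20,-115,155)),((20,45,130),(20,120,130))):
        p=(proj(n,stand(L(a,b),o,yaw))*3+1).astype(int); cv2.line(im,tuple(map(int,p[0])),tuple(map(int,p[1])),(0,0,255),1)
    outs.append(im[400:920,400:800] if n=="top" else im[600:1050,500:1100])
h=520; outs=[cv2.copyMakeBorder(x,0,h-x.shape[0],0,0,0) for x in outs]
x=np.hstack(outs); print(x.shape); cv2.imwrite('pics/ov.png',cv2.resize(x,(800,int(800*h/x.shape[1]))))
E
```

```text
(520, 1000, 3)
```

View pics/ov.png

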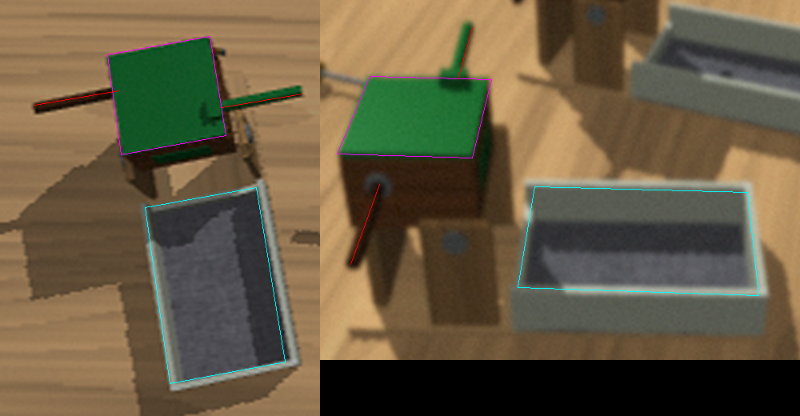

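The stand overlay fits the lid, tray and pegs in both views to within about 2 mm. I'm taking the origin as (0.5775, 0.168) and yaw 11.4°.

```bash
cat >> h.py <<'E'
from scipy.spatial.transform import Rotation as Ro, Slerp
O=(.5775,.168); YAW=np.radians(11.4); c_,s_=np.cos(YAW),np.sin(YAW)
S=np.array([[c_,-s_,0],[s_,c_,0],[0,0,1]])
GOAL=S@np.array([[0,1,0],[1,0,0],[0,0,-1.]])   # tool x=stand y, y=stand x, z down
def here():
    s=state(); p=(S.T@(s['tool_pos']-np.r_[O,0]))*1000
    q=Ro.from_quat(s['tcp_rot']); e=(q.inv()*Ro.from_matrix(GOAL)).as_rotvec(degrees=True)
    print('t',round(s['t'],2),'stand mm',p.round(1),'rot err deg',e.round(1),'F',s['contact_force'].round(1),'w',round(s['gripper_width'],3)); return p,q,e
E
python3 - <<'E'
from h import *
p,q,e=here(); n=14; d=S@(np.array([-20,-97,240])-p)/1000/n
print(d, tips_ahead() if callable(tips_ahead) else tips_ahead)
for i in range(n):
    r=q*Ro.from_rotvec(e*min(1,i/9),degrees=True); print((r.inv().apply(d)).round(3).tolist(), (e/9).round(1) if i<9 else 0)
E
```

```text
t 0.1 stand mm [-353.1  440.8  249.5] rot err deg [-0.1  0.  63.4] F [ 0.1 -0.9  1.2] w 0.998
[ 0.03091687 -0.03295177 -0.00068194] 0.019
[-0.038, -0.024, 0.001] [-0.  0.  7.]
[-0.041, -0.019, 0.001] [-0.  0.  7.]
[-0.043, -0.014, 0.001] [-0.  0.  7.]
[-0.044, -0.008, 0.001] [-0.  0.  7.]
[-0.045, -0.003, 0.001] [-0.  0.  7.]
[-0.045, 0.003, 0.001] [-0.  0.  7.]
[-0.044, 0.008, 0.001] [-0.  0.  7.]
[-0.043, 0.014, 0.001] [-0.  0.  7.]
[-0.041, 0.019, 0.001] [-0.  0.  7.]
[-0.038, 0.024, 0.001] 0
[-0.038, 0.024, 0.001] 0
[-0.038, 0.024, 0.001] 0
[-0.038, 0.024, 0.001] 0
[-0.038, 0.024, 0.001] 0
```

Call:
send_rows --moves '[{"delta_pos":[-0.038,-0.024,0],"twist":[0,0,7],"gripper":0},{"delta_pos":[-0.041,-0.019,0],"twist":[0,0,7],"gripper":0},{"delta_pos":[-0.043,-0.014,0],"twist":[0,0,7],"gripper":0},{"delta_pos":[-0.044,-0.008,0],"twist":[0,0,7],"gripper":0},{"delta_pos":[-0.045,-0.003,0],"twist":[0,0,7],"gripper":0},{"delta_pos":[-0.045,0.003,0],"twist":[0,0,7],"gripper":0},{"delta_pos":[-0.044,0.008,0],"twist":[0,0,7],"gripper":0},{"delta_pos":[-0.043,0.014,0],"twist":[0,0,7],"gripper":0},{"delta_pos":[-0.041,0.019,0],"twist":[0,0,7],"gripper":0}]' --grip_force 25

```text
t: 1.0
tool_pos: [0.421, 0.2233, 0.2459]
tcp_rot: [0.643, 0.766, -0.003, -0.001]
contact_force: [1.0, 0.2, -0.1]
gripper_width: 0.501
```

```bash
python3 -c "
from h import *
here()"
```

```text
t 1.0 stand mm [-142.5   85.1  245.9] rot err deg [-0.3  0.1 -1.4] F [ 1.   0.2 -0.1] w 0.501
```

Call:
send_rows --moves '[{"delta_pos":[-0.037,0.024,0],"twist":[0,0,-1.4],"gripper":0},{"delta_pos":[-0.037,0.025,0],"twist":[0,0,0],"gripper":0},{"delta_pos":[-0.037,0.025,0],"twist":[0,0,0],"gripper":0},{"delta_pos":[-0.037,0.025,0],"twist":[0,0,0],"gripper":0},{"delta_pos":[-0.036,0.024,0],"twist":[0,0,0],"gripper":0},{"delta_pos":[0,0,0],"twist":[0,0,0],"gripper":0}]'

```text
t: 1.6
tool_pos: [0.5837, 0.053, 0.2424]
tcp_rot: [0.637, 0.771, -0.004, -0.002]
contact_force: [-0.4, 0.9, -1.1]
gripper_width: 0.501
```

```bash
python3 -c "
from h import *
here()"
```

```text
t 1.6 stand mm [ -16.6 -114.   242.4] rot err deg [-0.5  0.1 -0.5] F [-0.4  0.9 -1.1] w 0.501
```

Small correction, then down to z≈155.

Call:
send_rows --moves '[{"delta_pos":[0.016,-0.003,0],"twist":[-0.5,0,-0.5],"gripper":0},{"delta_pos":[0,0,0.02],"twist":[0,0,0],"gripper":0},{"delta_pos":[0,0,0.02],"twist":[0,0,0],"gripper":0},{"delta_pos":[0,0,0.02],"twist":[0,0,0],"gripper":0},{"delta_pos":[0,0,0.015],"twist":[0,0,0],"gripper":0},{"delta_pos":[0,0,0.01],"twist":[0,0,0],"gripper":0},{"delta_pos":[0,0,0],"twist":[0,0,0],"gripper":0}]'

```text
t: 2.3
tool_pos: [0.5689, 0.0802, 0.154]
tcp_rot: [0.631, 0.776, 0.0, -0.002]
contact_force: [0.3, 0.4, 0.5]
gripper_width: 0.503
```

```bash
python3 -c "
from h import *
here()
im=np.hstack([cv2.resize(snapshot('side')[180:380,140:300],(400,500),interpolation=2),cv2.resize(snapshot('top')[110:240,150:280],(400,400),interpolation=2)[:, :].copy() if 0 else cv2.resize(snapshot('top')[110:240,150:254],(400,500),interpolation=2)])
cv2.imwrite('pics/a.png',im[:,:,::-1])"
```

```text
t 2.3 stand mm [-25.8 -84.4 154. ] rot err deg [-0.1 -0.2  0.4] F [0.3 0.4 0.5] w 0.503
```

View pics/a.png

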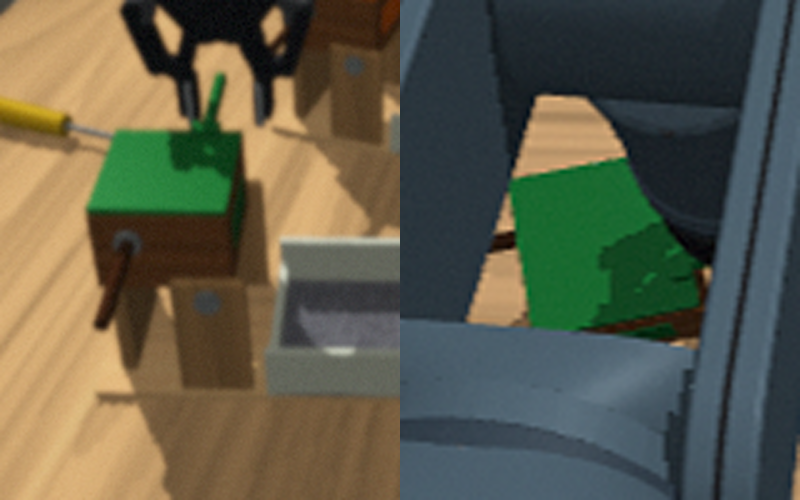

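The side view shows the lid peg between the open fingers. Next I shift 12 mm outward along it and close.

Call:
send_rows --moves '[{"delta_pos":[-0.012,0.005,0.001],"twist":[0,0,0],"gripper":0},{"delta_pos":[0,0,0],"twist":[0,0,0],"gripper":0},{"delta_pos":[0,0,0],"twist":[0,0,0],"gripper":0.5},{"delta_pos":[0,0,0],"twist":[0,0,0],"gripper":1},{"delta_pos":[0,0,0],"twist":[0,0,0],"gripper":1},{"delta_pos":[0,0,0],"twist":[0,0,0],"gripper":1},{"delta_pos":[0,0,0],"twist":[0,0,0],"gripper":1}]' --grip_force 25

```text
t: 3.1
tool_pos: [0.5803, 0.0678, 0.1579]
tcp_rot: [0.631, 0.776, 0.003, 0.001]
contact_force: [0.4, -0.1, 0.1]
gripper_width: 0.106
```

```bash
python3 -c "
from h import *
p,_,_=here()
a=np.arange(0,2.31,.1); r=np.hypot(p[0]-45,p[2]-150); a0=np.arctan2(p[2]-150,45-p[0]); print(r,a0)
x=45-65.2*np.cos(a+.08); z=150+65.2*np.sin(a+.08); print(np.c_[a[1:],np.diff(x),-np.diff(z),x[1:],z[1:]].round(1))"
```

```text
t 3.1 stand mm [-17.1 -98.8 157.9] rot err deg [ 0.4 -0.1  0.3] F [ 0.4 -0.1  0.1] w 0.106
62.575019119385885 0.12644378532353648
[[ 1.000e-01  8.000e-01 -6.500e+00 -1.910e+01  1.617e+02]
 [ 2.000e-01  1.500e+00 -6.300e+00 -1.770e+01  1.680e+02]
 [ 3.000e-01  2.100e+00 -6.200e+00 -1.550e+01  1.742e+02]
 [ 4.000e-01  2.700e+00 -5.900e+00 -1.280e+01  1.801e+02]
 [ 5.000e-01  3.300e+00 -5.600e+00 -9.500e+00  1.857e+02]
 [ 6.000e-01  3.800e+00 -5.300e+00 -5.700e+00  1.910e+02]
 [ 7.000e-01  4.300e+00 -4.900e+00 -1.400e+00  1.959e+02]
 [ 8.000e-01  4.800e+00 -4.400e+00  3.500e+00  2.003e+02]
 [ 9.000e-01  5.200e+00 -3.900e+00  8.700e+00  2.041e+02]
 [ 1.000e+00  5.600e+00 -3.400e+00  1.430e+01  2.075e+02]
 [ 1.100e+00  5.900e+00 -2.800e+00  2.020e+01  2.103e+02]
 [ 1.200e+00  6.100e+00 -2.200e+00  2.630e+01  2.125e+02]
 [ 1.300e+00  6.300e+00 -1.600e+00  3.260e+01  2.140e+02]
 [ 1.400e+00  6.500e+00 -9.000e-01  3.910e+01  2.149e+02]
 [ 1.500e+00  6.500e+00 -3.000e-01  4.560e+01  2.152e+02]
 [ 1.600e+00  6.500e+00  4.000e-01  5.210e+01  2.148e+02]
 [ 1.700e+00  6.400e+00  1.000e+00  5.850e+01  2.138e+02]
 [ 1.800e+00  6.300e+00  1.700e+00  6.480e+01  2.121e+02]
 [ 1.900e+00  6.100e+00  2.300e+00  7.090e+01  2.098e+02]
 [ 2.000e+00  5.800e+00  2.900e+00  7.680e+01  2.069e+02]
 [ 2.100e+00  5.500e+00  3.500e+00  8.230e+01  2.035e+02]
 [ 2.200e+00  5.200e+00  4.000e+00  8.750e+01  1.995e+02]
 [ 2.300e+00  4.700e+00  4.500e+00  9.220e+01  1.950e+02]]
```

Gripped: the opening is about 9 mm on the 10 mm peg. Now swinging the lid along its arc.

Call:
send_rows --moves '[{"delta_pos":[0,0.001,-0.006],"twist":[0,0,0],"gripper":1},{"delta_pos":[0,0.0015,-0.006],"twist":[0,0,0],"gripper":1},{"delta_pos":[0,0.002,-0.006],"twist":[0,0,0],"gripper":1},{"delta_pos":[0,0.0025,-0.006],"twist":[0,0,0],"gripper":1},{"delta_pos":[0,0.003,-0.0055],"twist":[0,0,0],"gripper":1},{"delta_pos":[0,0.004,-0.005],"twist":[0,0,0],"gripper":1},{"delta_pos":[0,0.004,-0.005],"twist":[0,0,0],"gripper":1},{"delta_pos":[0,0.005,-0.0045],"twist":[0,0,0],"gripper":1}]'

```text
t: 3.9
tool_pos: [0.5997, 0.0721, 0.2029]
tcp_rot: [0.631, 0.776, -0.002, -0.003]
contact_force: [-5.4, -1.4, 0.8]
gripper_width: 0.108
```

```bash
python3 -c "
from h import *
here()"
```

```text
t 3.9 stand mm [  2.8 -98.4 202.9] rot err deg [-0.3 -0.1  0.4] F [-5.4 -1.4  0.8] w 0.108
```

Call:
send_rows --moves '[{"delta_pos":[0,0.0055,-0.004],"twist":[0,0,0],"gripper":1},{"delta_pos":[0,0.0055,-0.0035],"twist":[0,0,0],"gripper":1},{"delta_pos":[0,0.006,-0.003],"twist":[0,0,0],"gripper":1},{"delta_pos":[0,0.006,-0.002],"twist":[0,0,0],"gripper":1},{"delta_pos":[0,0.0065,-0.0015],"twist":[0,0,0],"gripper":1},{"delta_pos":[0,0.0065,-0.001],"twist":[0,0,0],"gripper":1},{"delta_pos":[0,0.0065,0],"twist":[0,0,0],"gripper":1},{"delta_pos":[0,0.0065,0.0005],"twist":[0,0,0],"gripper":1},{"delta_pos":[0,0.0065,0.001],"twist":[0,0,0],"gripper":1}]'

```text
t: 4.8
tool_pos: [0.6592, 0.0856, 0.224]
tcp_rot: [0.63, 0.776, 0.001, -0.001]
contact_force: [-2.7, 1.1, 0.9]
gripper_width: 0.104
```

```bash
python3 -c "
from h import *
here()"
```

```text
t 4.8 stand mm [ 63.8 -97.  224. ] rot err deg [ 0.  -0.1  0.4] F [-2.7  1.1  0.9] w 0.104
```

Call:
send_rows --moves '[{"delta_pos":[0,0.006,0.003],"twist":[0,0,0],"gripper":1},{"delta_pos":[0,0.006,0.004],"twist":[0,0,0],"gripper":1},{"delta_pos":[0,0.0055,0.004],"twist":[0,0,0],"gripper":1},{"delta_pos":[0,0.005,0.005],"twist":[0,0,0],"gripper":1},{"delta_pos":[0,0.004,0.005],"twist":[0,0,0],"gripper":1},{"delta_pos":[0,0,0],"twist":[0,0,0],"gripper":1}]'

```text
t: 5.4
tool_pos: [0.6899, 0.0924, 0.2037]
tcp_rot: [0.63, 0.776, 0.003, 0.001]
contact_force: [-7.0, 0.3, 10.1]
gripper_width: 0.101
```

```bash
python3 -c "
from h import *
here()
im=np.hstack([cv2.resize(snapshot('side')[140:340,140:300],(400,500),interpolation=2)])
cv2.imwrite('pics/b.png',im[:,:,::-1])"
```

```text
t 5.4 stand mm [ 95.3 -96.3 203.7] rot err deg [ 0.3 -0.1  0.5] F [-7.   0.3 10.1] w 0.101
```

View pics/b.png

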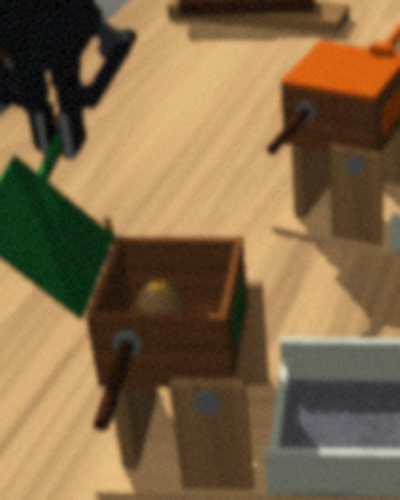

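The lid is open at its stop, with a knob visible in the box. Next I release, retreat up and cross over to the box peg.

Call:
send_rows --moves '[{"delta_pos":[0,0,0],"twist":[0,0,0],"gripper":0},{"delta_pos":[0,0,0],"twist":[0,0,0],"gripper":0},{"delta_pos":[0,0,0],"twist":[0,0,0],"gripper":0},{"delta_pos":[0,0,-0.02],"twist":[0,0,0],"gripper":0},{"delta_pos":[0,0,-0.03],"twist":[0,0,0],"gripper":0},{"delta_pos":[0,0,-0.03],"twist":[0,0,0],"gripper":0},{"delta_pos":[0,0,-0.01],"twist":[0,0,0],"gripper":0},{"delta_pos":[0.02,-0.01,0],"twist":[0,0,0],"gripper":0},{"delta_pos":[0.04,-0.014,0],"twist":[0,0,0],"gripper":0},{"delta_pos":[0.04,-0.014,0],"twist":[0,0,0],"gripper":0}]'

```text
t: 6.45
tool_pos: [0.6329, 0.1765, 0.2855]
tcp_rot: [0.635, 0.773, -0.003, -0.002]
contact_force: [-0.5, -0.1, -0.3]
gripper_width: 0.501
```

Call:
send_rows --moves '[{"delta_pos":[0.035,-0.014,0],"twist":[0,0,0],"gripper":0},{"delta_pos":[0.035,-0.012,0],"twist":[0,0,0],"gripper":0},{"delta_pos":[0.025,-0.006,0],"twist":[0,0,0],"gripper":0},{"delta_pos":[0,0,0],"twist":[0,0,0],"gripper":0},{"delta_pos":[0,0,0],"twist":[0,0,0],"gripper":0}]'

```text
t: 6.95
tool_pos: [0.5765, 0.2703, 0.2796]
tcp_rot: [0.633, 0.774, -0.006, -0.005]
contact_force: [0.4, -1.2, 0.6]
gripper_width: 0.499
```

```bash
python3 -c "
from h import *
here()"
```

```text
t 6.95 stand mm [ 19.2 100.5 279.6] rot err deg [-0.9 -0.1  0.1] F [ 0.4 -1.2  0.6] w 0.499
```

Call:
send_rows --moves '[{"delta_pos":[0.003,0.002,0.02],"twist":[-0.9,0,0],"gripper":0},{"delta_pos":[0,0,0.03],"twist":[0,0,0],"gripper":0},{"delta_pos":[0,0,0.03],"twist":[0,0,0],"gripper":0},{"delta_pos":[0,0,0.03],"twist":[0,0,0],"gripper":0},{"delta_pos":[0,0,0.02],"twist":[0,0,0],"gripper":0},{"delta_pos":[0,0,0.01],"twist":[0,0,0],"gripper":0},{"delta_pos":[0,0,0],"twist":[0,0,0],"gripper":0},{"delta_pos":[0,0,0],"twist":[0,0,0],"gripper":0}]'

```text
t: 7.75
tool_pos: [0.5835, 0.2643, 0.1318]
tcp_rot: [0.637, 0.771, -0.0, 0.001]
contact_force: [-0.3, 0.1, 0.4]
gripper_width: 0.501
```

```bash
python3 -c "
from h import *
here()
cv2.imwrite('pics/c.png',cv2.resize(snapshot('side')[140:380,120:312],(480,600),interpolation=2)[:,:,::-1])"
```

```text
t 7.75 stand mm [ 24.9  93.3 131.8] rot err deg [ 0.1  0.1 -0.5] F [-0.3  0.1  0.4] w 0.501
```

View pics/c.png

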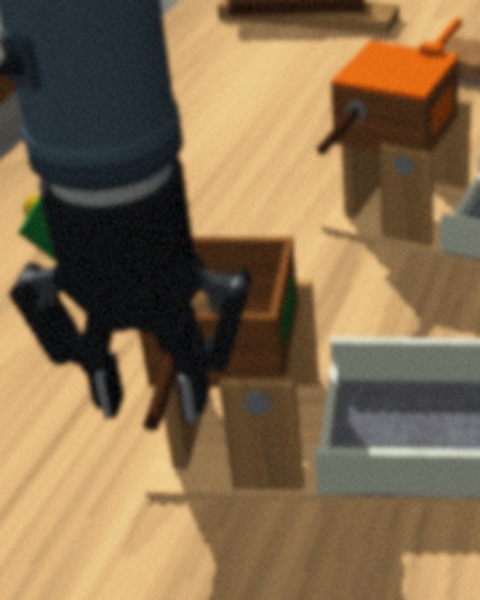

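The box peg is between the fingers and the lid has stayed back. Moving 10 mm outward and closing.

Call:
send_rows --moves '[{"delta_pos":[0.01,-0.003,0],"twist":[0,0,0],"gripper":0},{"delta_pos":[0,0,0],"twist":[0,0,0],"gripper":0},{"delta_pos":[0,0,0],"twist":[0,0,0],"gripper":0.5},{"delta_pos":[0,0,0],"twist":[0,0,0],"gripper":1},{"delta_pos":[0,0,0],"twist":[0,0,0],"gripper":1},{"delta_pos":[0,0,0],"twist":[0,0,0],"gripper":1},{"delta_pos":[0,0,0],"twist":[0,0,0],"gripper":1}]' --grip_force 30

```text
t: 8.5
tool_pos: [0.5743, 0.2742, 0.1361]
tcp_rot: [0.635, 0.772, -0.003, 0.0]
contact_force: [0.0, -0.5, -1.7]
gripper_width: 0.104
```

```bash
python3 -c "
from h import *
p,_,_=here()
a=np.arange(0,1.91,.1)+np.arctan2(40,50)
x=-30+64*np.cos(a); z=90+64*np.sin(a); print(np.c_[a[1:]-a[0],np.diff(x),-np.diff(z),x[1:],z[1:]].round(1))"
```

```text
t 8.5 stand mm [ 17.9 104.7 136.1] rot err deg [-0.2  0.2 -0.3] F [ 0.  -0.5 -1.7] w 0.104
[[ 1.000e-01 -4.200e+00 -4.800e+00  1.570e+01  1.348e+02]
 [ 2.000e-01 -4.700e+00 -4.300e+00  1.100e+01  1.391e+02]
 [ 3.000e-01 -5.100e+00 -3.900e+00  5.900e+00  1.430e+02]
 [ 4.000e-01 -5.500e+00 -3.300e+00  5.000e-01  1.463e+02]
 [ 5.000e-01 -5.800e+00 -2.800e+00 -5.300e+00  1.490e+02]
 [ 6.000e-01 -6.000e+00 -2.200e+00 -1.130e+01  1.512e+02]
 [ 7.000e-01 -6.200e+00 -1.600e+00 -1.750e+01  1.528e+02]
 [ 8.000e-01 -6.300e+00 -9.000e-01 -2.390e+01  1.537e+02]
 [ 9.000e-01 -6.400e+00 -3.000e-01 -3.030e+01  1.540e+02]
 [ 1.000e+00 -6.400e+00  3.000e-01 -3.660e+01  1.537e+02]
 [ 1.100e+00 -6.300e+00  1.000e+00 -4.300e+01  1.527e+02]
 [ 1.200e+00 -6.200e+00  1.600e+00 -4.920e+01  1.511e+02]
 [ 1.300e+00 -6.000e+00  2.200e+00 -5.520e+01  1.488e+02]
 [ 1.400e+00 -5.700e+00  2.800e+00 -6.090e+01  1.460e+02]
 [ 1.500e+00 -5.400e+00  3.400e+00 -6.630e+01  1.427e+02]
 [ 1.600e+00 -5.100e+00  3.900e+00 -7.140e+01  1.388e+02]
 [ 1.700e+00 -4.700e+00  4.400e+00 -7.610e+01  1.344e+02]
 [ 1.800e+00 -4.200e+00  4.800e+00 -8.030e+01  1.296e+02]
 [ 1.900e+00 -3.700e+00  5.200e+00 -8.400e+01  1.244e+02]]
```

Call:
send_rows --moves '[{"delta_pos":[0,-0.004,-0.004],"twist":[0,0,0],"gripper":1},{"delta_pos":[0,-0.0045,-0.004],"twist":[0,0,0],"gripper":1},{"delta_pos":[0,-0.005,-0.0035],"twist":[0,0,0],"gripper":1},{"delta_pos":[0,-0.0055,-0.003],"twist":[0,0,0],"gripper":1},{"delta_pos":[0,-0.006,-0.0025],"twist":[0,0,0],"gripper":1},{"delta_pos":[0,-0.006,-0.002],"twist":[0,0,0],"gripper":1},{"delta_pos":[0,-0.006,-0.001],"twist":[0,0,0],"gripper":1},{"delta_pos":[0,-0.006,-0.0005],"twist":[0,0,0],"gripper":1}]'

```text
t: 9.3
tool_pos: [0.5366, 0.2656, 0.1619]
tcp_rot: [0.635, 0.772, 0.004, 0.007]
contact_force: [5.8, -0.9, -1.0]
gripper_width: 0.101
```

```bash
python3 -c "
from h import *
here()
cv2.imwrite('pics/d.png',cv2.resize(snapshot('side')[140:380,120:312],(480,600),interpolation=2)[:,:,::-1])"
```

```text
t 9.3 stand mm [-20.8 103.8 161.9] rot err deg [ 0.9  0.3 -0.3] F [ 5.8 -0.9 -1. ] w 0.101
```

View pics/d.png

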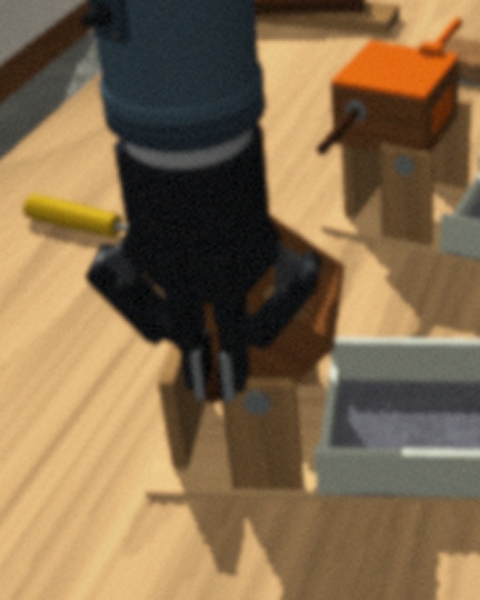

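The box is about 0.75 rad over with the grip holding, so I continue the arc.

Call:
send_rows --moves '[{"delta_pos":[0,-0.0065,0],"twist":[0,0,0],"gripper":1},{"delta_pos":[0,-0.0065,0.0005],"twist":[0,0,0],"gripper":1},{"delta_pos":[0,-0.006,0.001],"twist":[0,0,0],"gripper":1},{"delta_pos":[0,-0.006,0.0015],"twist":[0,0,0],"gripper":1},{"delta_pos":[0,-0.006,0.0025],"twist":[0,0,0],"gripper":1},{"delta_pos":[0,-0.006,0.003],"twist":[0,0,0],"gripper":1}]'

```text
t: 9.95
tool_pos: [0.5001, 0.2574, 0.1583]
tcp_rot: [0.635, 0.772, 0.007, 0.01]
contact_force: [2.6, -1.7, 5.6]
gripper_width: 0.098
```

```bash
python3 -c "
from h import *
here()"
```

```text
t 9.95 stand mm [-58.2 103.  158.3] rot err deg [ 1.4  0.4 -0.3] F [ 2.6 -1.7  5.6] w 0.098
```

Call:
send_rows --moves '[{"delta_pos":[0,-0.005,0.0035],"twist":[0,0,0],"gripper":1},{"delta_pos":[0,-0.005,0.004],"twist":[0,0,0],"gripper":1},{"delta_pos":[0,-0.0045,0.0045],"twist":[0,0,0],"gripper":1},{"delta_pos":[0,-0.004,0.005],"twist":[0,0,0],"gripper":1},{"delta_pos":[0,-0.004,0.005],"twist":[0,0,0],"gripper":1},{"delta_pos":[0,-0.002,0.005],"twist":[0,0,0],"gripper":1},{"delta_pos":[0,0,0],"twist":[0,0,0],"gripper":1}]'

```text
t: 10.65
tool_pos: [0.4727, 0.2518, 0.1324]
tcp_rot: [0.635, 0.772, 0.007, 0.011]
contact_force: [2.0, -2.9, -7.1]
gripper_width: 0.103
```

```bash
python3 -c "
from h import *
here()
cv2.imwrite('pics/e.png',cv2.resize(snapshot('side')[140:380,150:390],(600,600),interpolation=2)[:,:,::-1])"
```

```text
t 10.65 stand mm [-86.2 102.9 132.4] rot err deg [ 1.4  0.4 -0.2] F [ 2.  -2.9 -7.1] w 0.103
```

View pics/e.png

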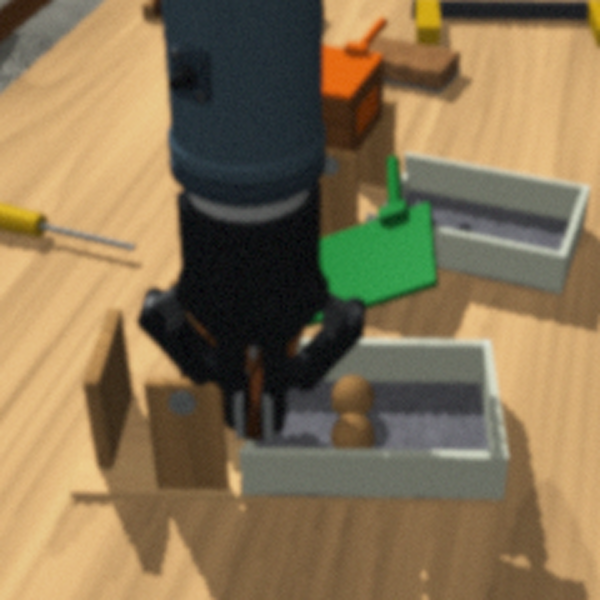

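Both knobs are in the tray and the lid is still back. Next I release, let it settle and retreat.

Call:
send_rows --moves '[{"delta_pos":[0,0,0],"twist":[0,0,0],"gripper":0.2},{"delta_pos":[0,0,0],"twist":[0,0,0],"gripper":0.2},{"delta_pos":[0,0,0],"twist":[0,0,0],"gripper":0.2},{"delta_pos":[0,0,-0.02],"twist":[0,0,0],"gripper":0.2},{"delta_pos":[0,0,-0.03],"twist":[0,0,0],"gripper":0.2},{"delta_pos":[0.01,0,-0.03],"twist":[0,0,0],"gripper":0.2},{"delta_pos":[0.04,0,-0.03],"twist":[0,0,0],"gripper":0.2},{"delta_pos":[0.04,0,-0.02],"twist":[0,0,0],"gripper":0.2},{"delta_pos":[0.04,0,0],"twist":[0,0,0],"gripper":0.2},{"delta_pos":[0.04,0,0],"twist":[0,0,0],"gripper":0.2}]'

```text
t: 11.7
tool_pos: [0.4329, 0.4214, 0.2583]
tcp_rot: [0.64, 0.769, 0.001, 0.003]
contact_force: [0.8, -0.4, 0.0]
gripper_width: 0.4
```

Call:
send_rows --moves '[{"delta_pos":[0.045,0,0],"twist":[0,0,0],"gripper":0.2},{"delta_pos":[0.045,0,0],"twist":[0,0,0],"gripper":0.2},{"delta_pos":[0.02,0,0],"twist":[0,0,0],"gripper":0.2},{"delta_pos":[0,0,0],"twist":[0,0,0],"gripper":0.2},{"delta_pos":[0,0,0],"twist":[0,0,0],"gripper":0.2},{"delta_pos":[0,0,0],"twist":[0,0,0],"gripper":0.2}]'

```text
t: 12.3
tool_pos: [0.4069, 0.5382, 0.2521]
tcp_rot: [0.637, 0.771, -0.003, 0.0]
contact_force: [-0.1, -1.2, 0.2]
gripper_width: 0.397
```

```bash
python3 -c "
from h import *
here()
a=snapshot('side')[140:380,150:390]; b=snapshot('top')[110:350,130:430]
cv2.imwrite('pics/f.png',np.hstack([cv2.resize(a,(350,350)),cv2.resize(b,(437,350))])[:,:,::-1])"
```

```text
t 12.3 stand mm [-94.1 396.6 252.1] rot err deg [-0.2  0.2 -0.6] F [-0.1 -1.2  0.2] w 0.397
```

View pics/f.png

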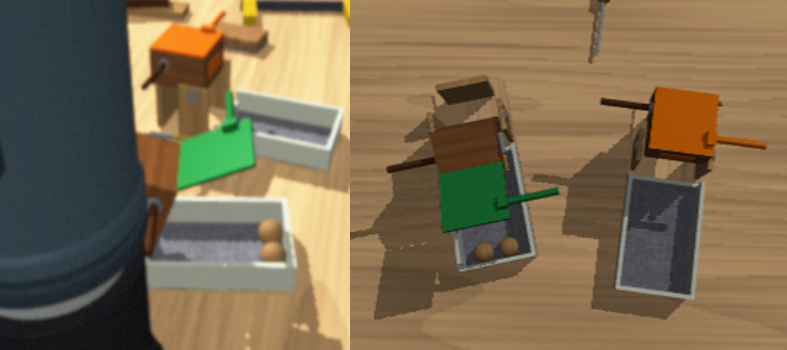

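The final view shows both knobs at the far end of the tray, the box tipped, the lid back and the orange twin unmoved. One numeric check of the angles before I hand in.

```bash
python3 -c "
from h import *
im=cv2.cvtColor(snapshot('top'),cv2.COLOR_RGB2HSV); m=cv2.inRange(im,(45,80,30),(80,255,255))
c=big(m)[:,0]; print('lid peg tip px',c[c[:,0].argmax()])
for b in(1.7,1.8,1.9):
  x,z=45-65*np.cos(2.3)+5*np.sin(2.3),150+65*np.sin(2.3)+5*np.cos(2.3); x+=30; z-=90
  q=[-30+x*np.cos(b)-z*np.sin(b),-115,90+x*np.sin(b)+z*np.cos(b)]; print(b,proj('top',stand(np.array(q)/1000,O,YAW)))
here()"
```

```text
lid peg tip px [272 242]
1.7 [[268.96604101 230.78448455]]
1.8 [[270.15704892 236.82571768]]
1.9 [[271.21648029 242.09548759]]
t 12.45 stand mm [-93.6 396.2 252.9] rot err deg [-0.2  0.2 -0.6] F [0.4 0.2 0.5] w 0.4
```

```bash
python3 -c "
from bench import *
print(sign_off())"
```

```text
the job is handed in; nothing more can be done
None
```

The job is done and handed in at about 12.5 s of the 56 s allowed. With the box level, I gripped the green lid's peg and swung the lid back past the catch to its stop. I then gripped the box's peg, tipped the box right over, let go and moved the arm clear.

**Last checks:**
- **Knobs:** the final side and top pictures show both lying in the white tray.
- **Box and lid:** the lid peg's tip was seen at pixel (272, 242). The predicted position is (271, 242) with the box at its 1.9 rad stop and the lid at its 2.3 rad stop.
- **Orange box:** still shut and level, not touched.
- **Arm:** clear of everything. The wrist force was near zero, and the highest I read between moves was about 12 N.

No checks failed or disagreed. While gripping, the TCP sat up to about 10 mm above the peg, but neither grip slipped off.

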